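# Lock the bottle rocker's pivot pin with its R-clip

## Robot

A 7-joint arm with a two-finger parallel gripper is mounted at the origin on a cart in front of the work surface, level with it; the furniture and walls round the work are solid. World frame = base frame: x ahead of the robot, y to its left, z up, the work surface at z = 0. Lengths are in m, angles in rad, forces in N, time in s.
With the tool pointing down it reaches from about 0.4 to 0.75 m from the base axis. Payload 19.5 kg.
Tool frame: the origin (TCP) lies at the very end of the fingers, on their centre line; the grasp point (between the pads) lies 19 mm behind it; z points along the fingers, y is the line along which they close (so a half turn about z gives the same grasp; the last joint's range is limited). The gripper opens to 85 mm and grips with 20 to 120 N. Pads are 22 mm wide; open, the fingers measure 114 mm over their backs; the gripper's body (76 mm by 85 mm) begins 54 mm behind the grasp point. The pads swing forward as they close: fully open they stand 13 mm farther back than shut.
Start: joints at [1.152, 0.707, -0.028, 1.485, 0.022, 0.951, -0.075], TCP at [0.212, -0.535, 0.231] pointing down, gripper open.
Joint ranges: [-2.71, 2.71], [-0.32, 2.16], [-1.57, 1.52], [0, 2.45], [-1.46, 4.6], [0, 2.02], [-2.83, 2.83]. Speed limits (rad/s): [1.89, 1.89, 2.57, 2.57, 3.01, 3.01, 3.01].

## Interface

Orientations are given as a unit quaternion [x, y, z, w].
In Python, from station import telemetry, vision, env gives the robot as it stands. The module is installed in compiled form; this text tells all that it offers.
- The arm moves only by the tool drive_tool, never from a script. Its argument "commands" is a list that holds one entry, the list of rows, each a list of 5 numbers: the finger opening in mm, from 0 to 85.4, then the shift along the tool's x, y, z in mm, then the turn about the tool's z in rad. A call has exactly 8 rows; each row shifts and turns the commanded pose from where the row before left it, along the tool's axes as they then stand; what a row does not reach is not made up. A row lasts 1/8 s, in which the tool goes at most 62.5 mm and 10.7 degrees, less where a joint would pass 70% of its speed; a pose out of reach is approached as far as the arm can. A call is refused whole if a number of a shift passes 62.5 or a number of a turn 0.188, either way. A call with a gripper value outside its range is refused whole. The fingers move at their own pace and stop on an object; "force" is the grip in N (left out, the last holds). Time passes only in rows, so rows that do not move let the fingers close, or fill a call up. It gives the time, the measured TCP pose, the force, the opening and the grip force at its end, in the units of the state.
- telemetry.observe(): the state, without advancing time (a new reading comes with each control period).
- vision.capture(name): name is "scene" or "top" or "wrist"; returns the picture (384x512x3 uint8, red, green, blue); there is no depth.
- vision.camera_model(name): a dict with "fx", "fy", "cx", "cy" (pixels), "R" (3x3) and "t" (3): a world point X has camera coordinates R X + t; the wrist camera has in their place "T_tool_cam" (4x4, takes a point from camera to tool coordinates, whose origin is the TCP and whose axes are the flange's). Camera axes: x right, y down, z forward; pixel columns grow to the right and rows downward; lengths in m; the calibration is good to about 2 mm. A picture is of the moment at which its call begins: read the wrist's pose just before it. camera_model takes no time and is no camera call.
- env.sign_off(): hands the job in; it is judged then, once.
Trained networks look in the newest picture that a camera, given by its name, has taken for a name from the list of things; names that differ only in an ending like _2 or _b are one class to them, and where a whole thing is asked for, a point or a joint stands for the part that bears it (a point fixed in the world has none). Each returns a list of dicts, best first, with "score" (0 to 1); they miss things now and then, are a little off and sometimes report something else, mostly with a low value. They report only what shows in the picture. A call takes as long as a camera call. They do not tell look-alikes from the thing itself.
- vision.search_frame(camera, query): "pixel" ([row, column] in pixels, amid what is visible of it).
- vision.trace(camera, query): "region" (384x512 bool, what is visible of it) and "pixel" ([row, column] in pixels, amid what is visible of it).
- vision.spot_point(camera, query): "pixel" ([row, column] in pixels: a listed point, or the origin of a listed thing).
The state is a dict: "time": time; "joint_pos": joint angles; "qvel": joint speeds; "tau": joint torques, N m; "eef_pos": TCP position; "ee_rot": TCP orientation; "ft_force": force on the tool from outside, world axes, zero at the start; "torque": the same for the moment, N m; "width": finger opening in m; "gripper_force": force on a finger pad.
Only numpy, scipy, OpenCV 4.12 (cv2) and the standard library are available. Lean on these libraries where they do the work, as an engineer would, in place of code of your own. Each camera call takes 0.05 s, during which the arm holds its last target. There are 200 camera calls.

## Task

The bottle rocker's pivot pin is loose: take the orange-tabbed R-clip out of its grey stand and lock the pin with it. Feel for the cross-hole on top of the pin's free end, put the straight leg down through it and press the clip fully home, until its bent leg has ridden over the pin and snapped in below and the tab sits down on the pin; then let go. Work gently, never forcing the clip against the pin, and leave the other things on the bench where they are.

Things in the scene. Friction and masses are not known exactly. Their poses are not given: they have to be found in the camera images.
- bracket: Bottle rocker, fixed. Origin on the bench under the pin's axis, z up. Blue base 80 (x) x 160 (y -60..+100) x 8 mm; two aluminium cheeks (y -54..-44 and -6..+4, 36 wide, tops 78 high), white rocker arm between them running to +x with an empty V-cradle at x 110 (to 90 high). A steel pin, 24 diameter, lies along y, axis 60 above the bench, and juts out of the cheek on the +y side.
- pin_mid (a point): Top of the pin (72 mm above the bench) at bracket x 0, y +50. A cross-hole, 7.5 x 7.5 mm with 1 mm chamfers, goes straight down through the pin at bracket x 0, but the pin floats lengthwise: the hole's centre is unmeasured, anywhere up to 14 mm to either side of this point along bracket y. The pin's end is 34 mm past the hole. Friction of about 10 N holds the pin lengthwise; it does not turn.
- stand: Fixed grey plastic block, 70 (x) x 44 (y) x 56 mm high; origin under its centre. A slot 9 mm wide and 50 mm deep runs along its x axis (x -9.5 to +25.5 mm) in its top; the clip's legs hang in it and the tab rests on the top.
- clip: R-clip, loose, 65 g, upright in the stand. Orange tab 26 (x -9..+17) x 12 (y) x 40 mm high: grip its upper 30 mm from above, closing along clip y. Origin: straight leg's axis at the tab's underside; z up, legs point to -z. Bent leg: 4 mm steel on the +x side, ends 34 below the tab, bulges to x 15, waist at x 8.5 (23.5 below the tab), flares to x 15. Its y axis must lie along the pin (either way).
- clip_tip (a point): Round tip of the clip's 5 mm straight steel leg, 45 mm below the tab's underside. Fully home: tab on the pin's top or under 2 mm above it, this tip about 27 mm above the bench. Pressing the bent leg over the pin takes about 5 to 10 N while the tab is 20 to 9 mm above the pin; then it snaps in. More than 25 N on the pin is forcing it.
- clip_leg (a joint): Spring opening of the bent leg, rad: 0 relaxed, grows (to about 0.1) as the leg is forced away from the straight leg while it rides over the pin; back near 0 when snapped in below.
- petri_a: Bystander: lidded petri dish, 90 mm across, 15 mm high; origin under its centre.
- reagent_a: Bystander: small amber reagent bottle with a black cap, 34 mm across, 75 mm high; origin under its centre.
- marker_a: Bystander: red marker pen lying on the bench, 135 mm long, 13 mm thick; origin at one end.
Things that resemble listed ones, but are neither listed nor needed, are in the scene too. Leave any purple look-alike of the bracket alone.

How it is judged:
On the way, in this order (a step that is already met when the one before it is completed fails the run):
1. the clip is lifted out of its stand: leg tip more than 65 mm above the bench (height (world z) of clip_tip above 0.065 m), for 0.1 s.
2. the straight leg has entered the pin's cross-hole: upright, its tip at least 6 mm below the pin's top (x of clip_tip in the frame of bracket between -0.008 and 0.008 m and y of clip_tip in the frame of bracket between 0.032 and 0.068 m and angle between the z axis of clip and the z axis of bracket, either way round below 0.2 rad and z of clip_tip in the frame of bracket below 0.066 m), for 0.05 s.
At the end, for the whole second after the job is handed in: The clip sits upright (within 0.2 rad) in the pin's cross-hole, on the pin's line (tip within 8 mm of it), pressed home (tip 24 to 30 mm above the bench, i.e. tab within 3 mm of the pin), its bent leg closed again below the pin (opening under 0.06 rad), at rest and released (x of clip_tip in the frame of bracket between -0.008 and 0.008 m and y of clip_tip in the frame of bracket between 0.032 and 0.068 m and angle between the z axis of clip and the z axis of bracket, either way round below 0.2 rad and z of clip_tip in the frame of bracket between 0.024 and 0.03 m and value of joint clip_leg below 0.068 rad and linear speed of clip below 0.02 m/s); the robot touches nothing.
It fails at once if the clip is forced against the pin (over 25 N) before its leg is well into the hole (contact force between clip and bracket above 25 N and z of clip_tip in the frame of bracket above 0.055 m).
It fails at once if the clip is forced (over 25 N) onto the pin once it is home (contact force between clip and bracket above 25 N and z of clip_tip in the frame of bracket below 0.0285 m).
It fails at once if a bystander is moved by more than 15 mm (distance of any of petri_a, reagent_a, marker_a from where it was at the start of the episode above 0.015 m).
It also fails if it takes over 67 s, if anything falls off the work surface, if the arm or the gripper's body presses on something with over 40 N, if the wrist force passes 120 N, or if a joint passes its speed limit or range.

## Working session

There is one attempt and no reset: what is moved stays moved. The work goes in short steps, Python scripts to look and compute and a tool call to move; the robot and the scene stay as the last step left them, time stands still between calls to the robot, and variables do not carry over. Pictures are saved under pics/ and viewed, at most 10 in all, crops included, and the job is handed in when it is done.

Besides the shell and the picture viewer there is one more tool, called after "Request:" as a command line: name --argument value ..., lists and objects as JSON in quotes. drive_tool: Moves the arm, as the interface text tells. Its arguments: {"type":"object","properties":{"commands":{"type":"array"},"force":{"type":"number"}},"required":["commands"]}

```bash
mkdir -p pics
cat > h.py <<'E'
import numpy as np, cv2
from station import telemetry, vision, env
from scipy.spatial.transform import Rotation as Ro
def cam(name):
    m=vision.camera_model(name)
    if name=="wrist":
        s=telemetry.observe(); T=np.eye(4);T[:3,:3]=Ro.from_quat(s["ee_rot"]).as_matrix();T[:3,3]=s["eef_pos"]
        W=np.linalg.inv(T@np.array(m["T_tool_cam"])); R,t=W[:3,:3],W[:3,3]
    else: R,t=np.array(m["R"]),np.array(m["t"])
    return m,R,t
def px2w(c,p,z):
    m,R,t=c; d=R.T@np.array([(p[1]-m["cx"])/m["fx"],(p[0]-m["cy"])/m["fy"],1]); o=-R.T@t
    return o+d*(z-o[2])/d[2]
def w2px(c,X):
    m,R,t=c; q=R@np.array(X)+t; return np.array([m["fy"]*q[1]/q[2]+m["cy"],m["fx"]*q[0]/q[2]+m["cx"]])
def save(n,im): cv2.imwrite("pics/"+n,im[:,:,::-1])
E
python3 - <<'E'
from h import *
s=telemetry.observe();print(s)
ims=[]
for n in("scene","top"):
    c=cam(n);im=vision.capture(n);ims.append(im)
    print(n,-c[1].T@c[2],c[1][2])
    for q,z in(("bracket",0),("pin_mid",.072),("stand",0),("clip",.056),("clip_tip",.011),("petri_a",0),("reagent_a",0),("marker_a",0)):
        for r in vision.spot_point(n,q)[:3]: print(n,q,round(r["score"],2),np.round(r["pixel"]),np.round(px2w(c,r["pixel"],z),3))
save("a_scene.png",ims[0]);save("a_top.png",ims[1])
E
```

```text
{'time': 0.0, 'joint_pos': array([ 1.1522774 ,  0.70707914, -0.02763797,  1.4850009 ,  0.0219981 ,
        0.95091725, -0.07547347]), 'qvel': array([-0.00140203,  0.00083245,  0.00169862, -0.00088916,  0.00147363,
        0.00021515,  0.00159277]), 'tau': array([-3.39689961e-05, -8.83231473e+01,  1.23495676e+00, -2.36164802e+01,
        1.69198774e-02,  6.62015023e-03, -7.27068709e-06]), 'eef_pos': array([ 0.21148856, -0.534403  ,  0.23084053]), 'ee_rot': array([ 9.82299342e-01,  1.87317109e-01, -1.13636467e-04, -5.39374753e-04]), 'ft_force': array([-0.15852445, -0.13866479, -0.01283053]), 'torque': array([-0.0034306 ,  0.02161457,  0.02000598]), 'gripper_force': 0.0, 'width': 0.08536944890901924}
scene [-0.08482463 -1.11147886  0.91279603] [ 0.36699788  0.75755916 -0.53983023]
scene bracket 0.61 [262. 360.] [ 0.658 -0.385  0.   ]
scene bracket 0.57 [172. 165.] [ 0.254  0.511 -0.   ]
scene pin_mid 0.64 [149. 160.] [0.27  0.606 0.072]
scene stand 0.68 [241. 302.] [ 0.549 -0.206  0.   ]
scene clip 0.59 [226. 309.] [ 0.575 -0.205  0.056]
scene clip_tip 0.51 [242. 300.] [ 0.531 -0.218  0.011]
scene clip_tip 0.5 [237. 303.] [ 0.553 -0.202  0.011]
scene reagent_a 0.68 [209. 328.] [ 0.745 -0.088  0.   ]
scene marker_a 0.71 [262. 362.] [ 0.664 -0.391  0.   ]
top [0.20492387 0.07405152 1.51593841] [ 0.19812066 -0.01140003 -0.98011134]
top bracket 0.64 [156. 358.] [ 0.672 -0.383  0.   ]
top bracket 0.59 [198. 241.] [0.504 0.098 0.   ]
top bracket 0.55 [263. 127.] [0.259 0.544 0.   ]
top pin_mid 0.98 [260. 113.] [0.271 0.573 0.072]
top pin_mid 0.94 [190. 228.] [0.522 0.145 0.072]
top stand 0.74 [188. 316.] [ 0.539 -0.206  0.   ]
top clip 0.6 [180. 319.] [ 0.558 -0.209  0.056]
top clip_tip 0.48 [185. 318.] [ 0.547 -0.21   0.011]
top clip_tip 0.44 [182. 318.] [ 0.562 -0.214  0.011]
top reagent_a 0.62 [144. 289.] [ 0.727 -0.103  0.   ]
top marker_a 0.45 [154. 355.] [ 0.679 -0.373  0.   ]
```

View pics/a_scene.png

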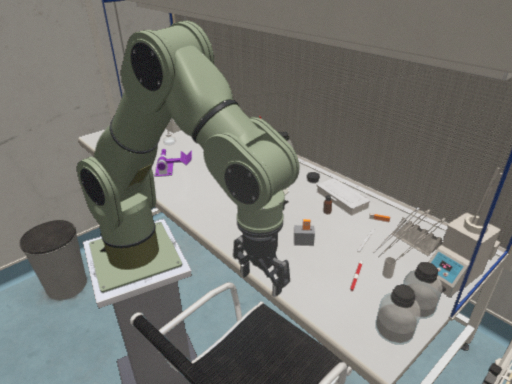

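View pics/a_top.png

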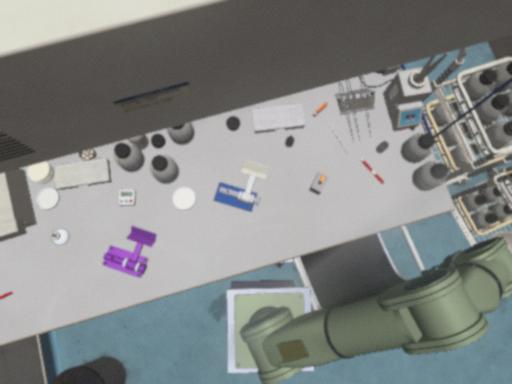

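The scene picture shows the orange tab in its grey stand at (row 226, col 307), the reagent bottle at (207, 327) and the purple look-alike at (162, 170). In the top picture the blue bracket is at (196, 240), the purple one at (262, 127), the stand and clip at (183, 318), the marker at (172, 372) and a petri-like disc at (198, 184).
Possible confusions: orange pen, top (108, 320) and scene (217, 380), against the clip tab at top (180, 320); purple bracket (262, 127) against the blue one (196, 240). By the description I choose the tab in the grey block and the blue bracket.

Run:
```python
from h import *
c=cam("top");im=vision.capture("top")
a=cv2.resize(im[150:220,205:275],(400,400),interpolation=cv2.INTER_CUBIC)
b=cv2.resize(im[160:205,295:340],(400,400),interpolation=cv2.INTER_CUBIC)
save("b.png",np.hstack([a,b]))
hsv=cv2.cvtColor(im,cv2.COLOR_RGB2HSV)
blue=cv2.inRange(hsv,(105,120,40),(120,255,200));blue[:150]=0;blue[230:]=0;blue[:,:200]=0;blue[:,280:]=0
p=np.argwhere(blue)
W=np.array([px2w(c,q,.008)[:2] for q in p]).astype(np.float32)
r=cv2.minAreaRect(W);print("blue",r,cv2.boxPoints(r))
org=cv2.inRange(hsv,(8,140,100),(20,255,255));org[:165]=0;org[205:]=0;org[:,:300]=0;org[:,335:]=0
p=np.argwhere(org);W=np.array([px2w(c,q,.096)[:2] for q in p]).astype(np.float32)
print("tab",len(p),p.mean(0),cv2.minAreaRect(W))
for r in vision.trace("top","stand")[:1]:
    p=np.argwhere(r["region"]);W=np.array([px2w(c,q,.056)[:2] for q in p]).astype(np.float32)
    print("stand",len(p),r["score"],cv2.minAreaRect(W))
```

```text
blue ((0.5119456052780151, 0.12560124695301056), (0.1401468962430954, 0.06886231154203415), 71.33230590820312) [[0.4568968  0.07023499]
 [0.52213633 0.04819362]
 [0.5669944  0.18096751]
 [0.5017549  0.20300888]]
tab 11 [178.36363636 321.81818182] ((0.5557917952537537, -0.21194928884506226), (0.006733344402164221, 0.019427452236413956), 60.99981689453125)
stand 179 0.62 ((0.5443546175956726, -0.20634965598583221), (0.043493032455444336, 0.07954154908657074), 57.84907150268555)
```

View pics/b.png

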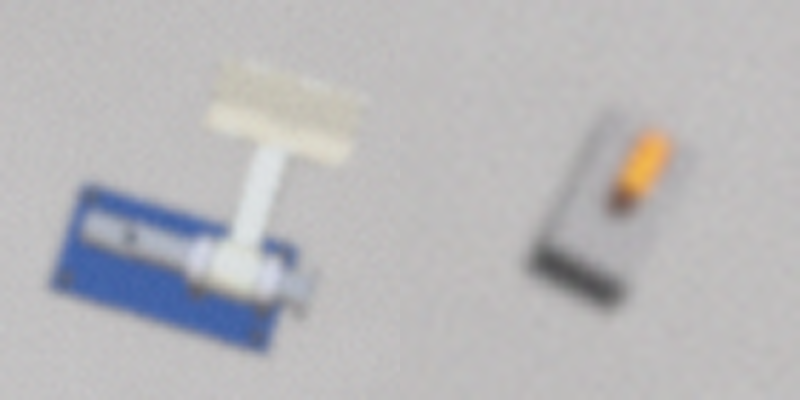

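The crop shows the blue bracket with its free pin end to the left and the hole as a dark spot at top (191, 228). The stand's long axis points up-right, with the tab towards that end, so the choice is confirmed. I'm moving over the stand.

Request:
drive_tool --commands '[[[85,45,-19,0,0],[85,45,-19,0,0],[85,45,-19,0,0],[85,45,-19,0,0],[85,45,-19,0,0],[85,45,-19,0,0],[85,45,-19,0,0],[85,45,-19,0,0]]]' --force 40

```text
time: 2.0
eef_pos: [0.4914, -0.2596, 0.2314]
ee_rot: [0.982, 0.187, 0.0, 0.0]
ft_force: [0.6, -0.4, -0.1]
width: 0.0854
gripper_force: 0.0
```

Request:
drive_tool --commands '[[[85,0,0,0,0.156],[85,0,0,0,0.156],[85,0,0,0,0.156],[85,0,0,0,0.156],[85,0,0,0,0.156],[85,0,0,0,0.156],[85,0,0,0,0],[85,0,0,0,0]]]'

```text
time: 3.0
eef_pos: [0.4904, -0.2608, 0.2313]
ee_rot: [0.962, -0.274, -0.0, -0.0]
ft_force: [-0.2, -0.3, 0.5]
width: 0.0849
gripper_force: 0.0
```

```bash
cat > look.py <<'E'
import sys
from h import *
s=telemetry.observe();print(s["time"],s["eef_pos"],Ro.from_quat(s["ee_rot"]).as_matrix().round(3).tolist(),s["joint_pos"].round(2))
c=cam("wrist");im=vision.capture("wrist");save(sys.argv[1],im)
print(-c[1].T@c[2],c[1].round(3).tolist(),c[0]["fx"])
for q,z in eval(sys.argv[2]):
    for r in vision.spot_point("wrist",q)[:2]: print(q,round(r["score"],2),np.round(r["pixel"]),np.round(px2w(c,r["pixel"],z),4))
E
python3 look.py c.png '(("stand",0),("clip",.056),("clip_tip",.011))'
```

```text
3.0 [ 0.49040956 -0.26081072  0.2313021 ] [[0.85, -0.527, -0.0], [-0.527, -0.85, 0.0], [-0.0, -0.0, -1.0]] [ 0.27  0.7   0.32  1.56 -0.26  0.92 -1.45]
[ 0.55003938 -0.29897232  0.37419934] [[-0.526, -0.85, -0.0], [-0.817, 0.505, 0.277], [-0.236, 0.146, -0.961]] 273.9239022189801
stand 0.76 [147. 200.] [ 0.5505 -0.2119  0.    ]
clip 0.96 [151. 190.] [ 0.552  -0.2128  0.056 ]
clip 0.33 [146. 198.] [ 0.5523 -0.2237  0.056 ]
```

View pics/c.png

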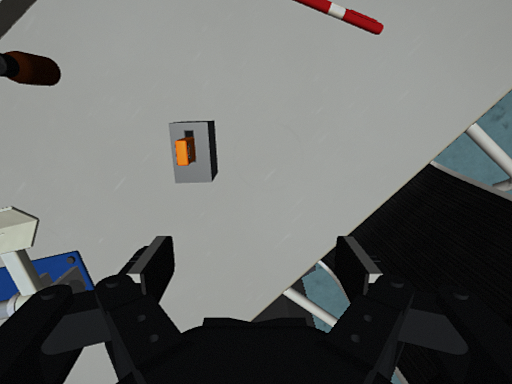

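The wrist picture shows the tab at (150, 185) in the stand top (122–182, 170–213), with open slot above it at (133, 188). I'm measuring the tab and the stand's yaw from this frame.

Run:
```python
from h import *
c=cam("wrist");im=vision.capture("wrist")
cr=im[110:195,155:225];save("d.png",cv2.resize(cr,(560,680)[:1]+(600,) if 0 else (490,595),interpolation=cv2.INTER_CUBIC))
hsv=cv2.cvtColor(im,cv2.COLOR_RGB2HSV)
g=cv2.inRange(hsv,(0,0,90),(180,60,135));g[:110]=0;g[195:]=0;g[:,:160]=0;g[:,225:]=0
o=cv2.inRange(hsv,(5,150,80),(22,255,255));o[:110]=0;o[195:]=0;o[:,:160]=0;o[:,225:]=0
v=hsv[:,:,2];print("orange V",np.percentile(v[o>0],[5,25,50,75,95]))
def rect(m,z):
    W=np.array([px2w(c,q,z)[:2] for q in np.argwhere(m)]).astype(np.float32);return len(W),cv2.minAreaRect(W)
n,l,s,_=cv2.connectedComponentsWithStats(g);k=1+np.argmax(s[1:,4]);print("stand",rect(l==k,.056))
print("orange all",rect(o,.096)); t=(o>0)&(v>225);print("top",rect(t,.096),np.argwhere(t).mean(0))
for n,z in(("tab top",.096),("tab bottom",.056)):
  a=np.radians(-32)
```

```text
orange V [ 96.65 202.25 221.   223.   226.  ]
stand (1538, ((0.5504768490791321, -0.21218299865722656), (0.044536393135786057, 0.07079540938138962), 60.46590042114258))
orange all (314, ((0.5559060573577881, -0.21771956980228424), (0.015970157459378242, 0.029488928616046906), 53.535465240478516))
top (21, ((0.5585993528366089, -0.2132139354944229), (0.007693769875913858, 0.023616351187229156), 41.367069244384766)) [148.38095238 178.71428571]
```

View pics/d.png

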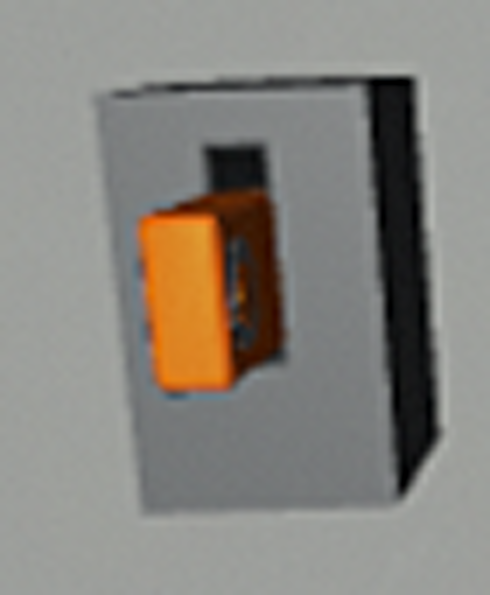

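The crop shows the tab's top face centred at about (153, 182) and its base spanning stand x −9 to +17, so the clip origin sits on the stand origin.

Run:
```python
from h import *
c=cam("wrist")
P=[px2w(c,(110+r/7,155+k/7),.096)[:2] for k,r in((143,213),(222,213),(237,388),(155,390))]
print(np.round(P,4),np.mean(P,0)); d=(P[0]+P[1]-P[2]-P[3])/2;print(np.linalg.norm(d),np.degrees(np.arctan2(d[1],d[0])))
P=[px2w(c,(110+r/7,155+k/7),.056)[:2] for k,r in((97,95),(362,83),(397,505),(143,513))]
print(np.mean(P,0)); d=(P[0]+P[1]-P[2]-P[3])/2;print(np.linalg.norm(d),np.degrees(np.arctan2(d[1],d[0])))
```

```text
[[ 0.5685 -0.2177]
 [ 0.5625 -0.2273]
 [ 0.5407 -0.2142]
 [ 0.5468 -0.2038]] [ 0.55465643 -0.21574267]
0.025572674196778895 -31.69565496216628
[ 0.54955447 -0.21201297]
0.06984608578066144 -30.057369766331437
```

Request:
drive_tool --commands '[[[60,10,-24,0,0],[60,10,-24,0,0],[60,10,-24.5,0,-0.02],[60,0,0,20,0],[60,0,0,30,0],[60,0,0,30,0],[60,0,0,20,0],[60,0,0,0,0]]]'

```text
time: 4.25
eef_pos: [0.5538, -0.2151, 0.1304]
ee_rot: [0.964, -0.266, -0.001, -0.0]
ft_force: [-0.7, -0.9, 0.8]
width: 0.0598
gripper_force: 0.0
```

```bash
python3 look.py e.png '(("clip",.056),("stand",0))'
```

```text
4.25 [ 0.55375602 -0.21514075  0.13036224] [[0.858, -0.513, -0.002], [-0.513, -0.858, 0.001], [-0.002, 0.0, -1.0]] [ 0.18  0.88  0.28  1.53 -0.31  0.77 -1.52]
[ 0.61426675 -0.25241073  0.27311661] [[-0.512, -0.859, -0.0], [-0.825, 0.491, 0.279], [-0.24, 0.143, -0.96]] 273.9239022189801
clip 0.96 [202. 249.] [ 0.5536 -0.2116  0.056 ]
stand 0.86 [189. 250.] [ 0.5502 -0.2086  0.    ]
```

View pics/e.png

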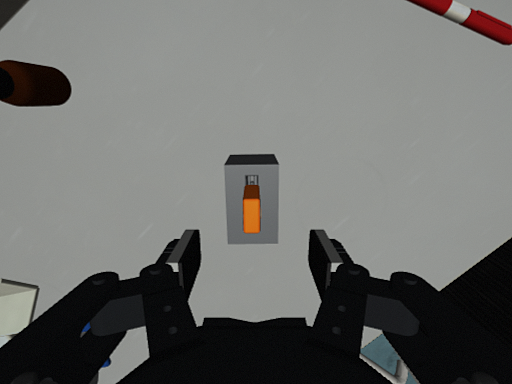

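The tab (209, 252) sits centred between the fingers (midpoint column about 254) and is parallel to the pads. I'm descending and closing.

Request:
drive_tool --commands '[[[40,0,0,15,0],[40,0,0,15,0],[40,0,0,15,0],[40,0,0,15,0],[40,0,0,5,0],[40,0,0,0,0],[5,0,0,0,0],[5,0,0,0,0]]]' --force 50

```text
time: 5.4
eef_pos: [0.5545, -0.2153, 0.0667]
ee_rot: [0.964, -0.266, 0.0, -0.0]
ft_force: [0.6, 0.8, 1.9]
width: 0.0109
gripper_force: 51.7
```

Request:
drive_tool --commands '[[[5,0,0,0,0],[5,0,0,0,0],[5,0,0,0,0],[5,0,0,0,0],[5,0,0,-5,0],[5,0,0,-15,0],[5,0,0,-20,0],[5,0,0,-20,0]]]'

```text
time: 6.4
eef_pos: [0.5543, -0.2154, 0.1279]
ee_rot: [0.964, -0.266, 0.0, 0.0]
ft_force: [0.0, 0.3, -0.4]
width: 0.0114
gripper_force: 51.5
```

Request:
drive_tool --commands '[[[5,0,0,-20,0],[5,0,0,-20,0],[5,0,0,-20,0],[5,0,0,-20,0],[5,0,0,0,0],[5,0,0,0,0],[5,0,0,0,0],[5,0,0,0,0]]]'

```text
time: 7.4
eef_pos: [0.5542, -0.2153, 0.2059]
ee_rot: [0.964, -0.266, -0.0, -0.0]
ft_force: [-0.1, -0.4, -0.4]
width: 0.0113
gripper_force: 51.5
```

Request:
drive_tool --commands '[[[5,-20,-20,0,0],[5,-40,-40,0,0],[5,-40,-40,0,0],[5,-40,-40,0,0],[5,-40,-40,0,0],[5,-40,-40,0,0],[5,-40,-40,0,0],[5,-20,-18,0,0]]]'

```text
time: 8.4
eef_pos: [0.4557, 0.1699, 0.2061]
ee_rot: [0.964, -0.265, -0.0, -0.0]
ft_force: [-0.3, -2.2, -1.0]
width: 0.0113
gripper_force: 51.5
```

Request:
drive_tool --commands '[[[5,0,0,0,-0.1],[5,0,0,0,-0.113],[5,0,0,0,0],[5,0,0,0,0],[5,0,0,0,0],[5,0,0,0,0],[5,0,0,0,0],[5,0,0,0,0]]]'

```text
time: 9.4
eef_pos: [0.4567, 0.167, 0.2063]
ee_rot: [0.987, -0.162, -0.0, -0.0]
ft_force: [0.4, 0.2, -1.2]
width: 0.0108
gripper_force: 51.4
```

```bash
python3 look.py f.png '(("pin_mid",.072),("bracket",0))'
```

```text
9.4 [0.456748   0.16701162 0.20630718] [[0.947, -0.321, -0.0], [-0.321, -0.947, 0.0], [-0.0, -0.0, -1.0]] [-0.6   0.64  0.33  1.84 -0.3   0.71 -2.  ]
[0.52324568 0.1433957  0.34920381] [[-0.319, -0.948, -0.001], [-0.911, 0.307, 0.277], [-0.263, 0.089, -0.961]] 273.9239022189801
pin_mid 0.85 [118. 253.] [0.5187 0.1462 0.072 ]
bracket 0.56 [118. 293.] [0.5009 0.1003 0.    ]
```

View pics/f.png

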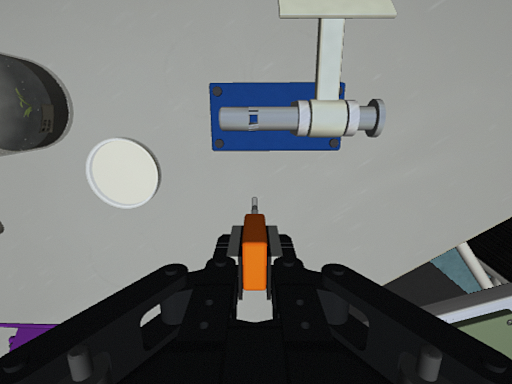

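The picture shows the pin's free end on the left with the hole at (118, 253) between two dark marks. The petri dish is at (172, 123), well clear. I'm zooming in on the hole and measuring the base and pin.

Run:
```python
from h import *
c=cam("wrist");im=vision.capture("wrist")
a=cv2.resize(im[95:140,205:305],(800,360),interpolation=cv2.INTER_CUBIC);save("g.png",a)
hsv=cv2.cvtColor(im,cv2.COLOR_RGB2HSV)
b=cv2.inRange(hsv,(100,120,40),(125,255,255));b[:75]=0;b[160:]=0;b[:,:200]=0;b[:,360:]=0
P=np.argwhere(b);W=np.array([px2w(c,q,.008)[:2] for q in P]).astype(np.float32)
r=cv2.minAreaRect(W);print(r)
n,l,s,ce=cv2.connectedComponentsWithStats(b)
for i in range(1,n):print(s[i],ce[i][::-1])
```

```text
((0.5092540383338928, 0.12046391516923904), (0.1575995236635208, 0.0781722217798233), 71.80286407470703)
[ 210   83  130   68 4482] [116.26996876 262.34538153]
[339  82   6  17  57] [ 90.38596491 341.77192982]
[250 115   7   8  50] [118.08 252.98]
```

View pics/g.png

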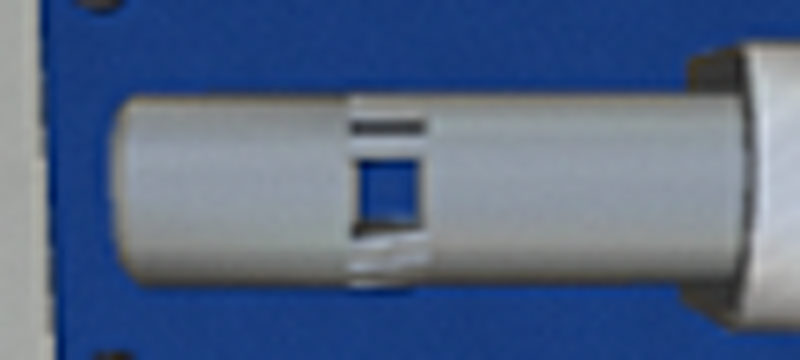

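Run:
```python
from h import *
c=cam("wrist");s=telemetry.observe();e=s["eef_pos"];R=Ro.from_quat(s["ee_rot"]).as_matrix()
for n,p in(("tcp",(0,0,0)),("tip",(-.004,0,.0557)),("bentend",(.011,0,.0447)),("tabtopfront",(.013,0,-.029)),("tabbotfront",(.013,0,.0107)),("tabtopback",(-.013,0,-.029))):
    print(n,w2px(c,e+R@np.array(p)).round(1))
im=vision.capture("wrist")
print(px2w(c,(118.7,253.5),.072))
for q in("clip_tip","clip"):
    for r in vision.spot_point("wrist",q)[:2]:print(q,r)
save("i.png",cv2.resize(im[185:300,195:310],(575,575),interpolation=cv2.INTER_CUBIC))
```

```text
tcp [240.4 252.2]
tip [212.7 252.8]
bentend [198.5 252.7]
tabtopfront [243.  251.8]
tabbotfront [212.5 252.4]
tabtopback [291.8 251.8]
[0.51767674 0.14609526 0.072     ]
clip_tip {'pixel': [211.2, 255.3], 'score': 0.64}
clip {'pixel': [239.3, 254.9], 'score': 0.82}
clip {'pixel': [115.0, 289.5], 'score': 0.75}
```

View pics/i.png

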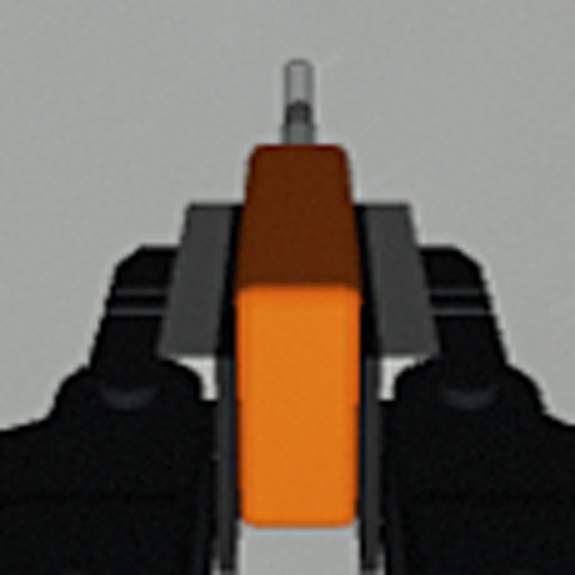

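The clip's measured position agrees with the grasp model: about 0.5 mm off in x and 1.3 mm in tool y as the camera sees it. I'm moving above the hole.

Request:
drive_tool --commands '[[[5,20,0,0,0],[5,20,0,0,0],[5,18,-1,0,-0.008],[5,10,0,0,0],[5,0,0,20,0],[5,0,0,20,0],[5,0,0,20,0],[5,0,0,10,0]]]'

```text
time: 10.75
eef_pos: [0.5211, 0.1463, 0.1355]
ee_rot: [0.987, -0.158, -0.001, 0.0]
ft_force: [0.5, -0.3, 0.3]
width: 0.0108
gripper_force: 51.4
```

Request:
drive_tool --commands '[[[5,0,0,0,0],[5,0,0,0,0],[5,0,0,1,0],[5,0,0,1,0],[5,0,0,1,0],[5,0,0,1,0],[5,0,0,0,0],[5,0,0,0,0]]]'

```text
time: 11.75
eef_pos: [0.5215, 0.1463, 0.1323]
ee_rot: [0.987, -0.158, -0.0, -0.0]
ft_force: [-0.3, -0.1, -0.4]
width: 0.0112
gripper_force: 51.4
```

Request:
drive_tool --commands '[[[5,0,0,1,0],[5,0,0,1,0],[5,0,0,1,0],[5,0,0,0.7,0],[5,0,0,0.7,0],[5,0,0,0.6,0],[5,0,0,0,0],[5,0,0,0,0]]]'

```text
time: 12.75
eef_pos: [0.5215, 0.1463, 0.1274]
ee_rot: [0.987, -0.158, 0.0, -0.0]
ft_force: [0.4, -0.7, -1.0]
width: 0.0114
gripper_force: 51.4
```

Request:
drive_tool --commands '[[[5,0,0,0.5,0],[5,0,0,0.5,0],[5,0,0,0.5,0],[5,0,0,0,0],[5,0,0,0,0],[5,0,0,0,0],[5,0,0,0,0],[5,0,0,0,0]]]'

```text
time: 13.75
eef_pos: [0.5215, 0.1463, 0.1258]
ee_rot: [0.987, -0.158, -0.0, -0.0]
ft_force: [-0.1, 0.8, -0.0]
width: 0.0112
gripper_force: 51.4
```

Request:
drive_tool --commands '[[[5,0,0,0.5,0],[5,0,0,0.5,0],[5,0,0,0.5,0],[5,0,0,0.5,0],[5,0,0,0.5,0],[5,0,0,0.5,0],[5,0,0,0,0],[5,0,0,0,0]]]'

```text
time: 14.75
eef_pos: [0.5215, 0.1463, 0.1228]
ee_rot: [0.987, -0.158, -0.0, -0.0]
ft_force: [1.4, -0.5, -1.0]
width: 0.0112
gripper_force: 51.4
```

Request:
drive_tool --commands '[[[5,0,0,0.7,0],[5,0,0,0.7,0],[5,0,0,0.7,0],[5,0,0,0.7,0],[5,0,0,0.7,0],[5,0,0,0.5,0],[5,0,0,0,0],[5,0,0,0,0]]]'

```text
time: 15.75
eef_pos: [0.5215, 0.1462, 0.1188]
ee_rot: [0.987, -0.158, 0.0, -0.0]
ft_force: [-0.4, -0.0, -0.8]
width: 0.0111
gripper_force: 51.4
```

No contact force with the tip about 9 mm below the pin's top, so the leg is in the hole. I'm going on down to where the bent leg starts to ride over.

Request:
drive_tool --commands '[[[5,0,0,1.5,0],[5,0,0,1.5,0],[5,0,0,1.5,0],[5,0,0,1.5,0],[5,0,0,1.5,0],[5,0,0,1.5,0],[5,0,0,0,0],[5,0,0,0,0]]]'

```text
time: 16.75
eef_pos: [0.5215, 0.1462, 0.1099]
ee_rot: [0.987, -0.158, -0.0, -0.0]
ft_force: [0.4, 0.2, -1.1]
width: 0.0111
gripper_force: 51.4
```

Request:
drive_tool --commands '[[[5,0,0,1,0],[5,0,0,1,0],[5,0,0,1,0],[5,0,0,1,0],[5,0,0,1,0],[5,0,0,0,0],[5,0,0,0,0],[5,0,0,0,0]]]'

```text
time: 17.75
eef_pos: [0.5216, 0.1463, 0.1049]
ee_rot: [0.987, -0.158, 0.0, -0.0]
ft_force: [2.0, -0.4, -0.9]
width: 0.0115
gripper_force: 51.5
```

Request:
drive_tool --commands '[[[5,0,0,1,0],[5,0,0,1,0],[5,0,0,1,0],[5,0,0,1,0],[5,0,0,0,0],[5,0,0,0,0],[5,0,0,0,0],[5,0,0,0,0]]]'

```text
time: 18.75
eef_pos: [0.5225, 0.146, 0.101]
ee_rot: [0.987, -0.159, 0.001, -0.0]
ft_force: [7.1, -2.5, 1.0]
width: 0.0108
gripper_force: 51.9
```

Request:
drive_tool --commands '[[[5,0.5,0,1,0],[5,0,0,1,0],[5,0,0,1,0],[5,0,0,0,0],[5,0,0,0,0],[5,0,0,0,0],[5,0,0,0,0],[5,0,0,0,0]]]'

```text
time: 19.75
eef_pos: [0.5227, 0.146, 0.098]
ee_rot: [0.987, -0.159, 0.001, -0.0]
ft_force: [5.4, -1.6, 4.8]
width: 0.0107
gripper_force: 51.9
```

Request:
drive_tool --commands '[[[5,0,0,1,0],[5,0,0,1,0],[5,0,0,1,0],[5,0,0,0,0],[5,0,0,0,0],[5,0,0,0,0],[5,0,0,0,0],[5,0,0,0,0]]]'

```text
time: 20.75
eef_pos: [0.5227, 0.1457, 0.0949]
ee_rot: [0.987, -0.159, 0.001, 0.0]
ft_force: [6.3, -2.9, 0.8]
width: 0.011
gripper_force: 51.6
```

Request:
drive_tool --commands '[[[5,0.3,0,1,0],[5,0,0,1,0],[5,0,0,1,0],[5,0,0,1,0],[5,0,0,0,0],[5,0,0,0,0],[5,0,0,0,0],[5,0,0,0,0]]]'

```text
time: 21.75
eef_pos: [0.5227, 0.1458, 0.0906]
ee_rot: [0.987, -0.159, 0.0, 0.0]
ft_force: [6.5, -2.1, -3.4]
width: 0.0112
gripper_force: 51.2
```

Request:
drive_tool --commands '[[[5,0,0,1,0],[5,0,0,1,0],[5,0,0,1,0],[5,0,0,1,0],[5,0,0,0,0],[5,0,0,0,0],[5,0,0,0,0],[5,0,0,0,0]]]'

```text
time: 22.75
eef_pos: [0.5223, 0.1459, 0.0863]
ee_rot: [0.987, -0.158, -0.0, 0.0]
ft_force: [5.3, -1.1, -6.2]
width: 0.0114
gripper_force: 50.5
```

Request:
drive_tool --commands '[[[5,0,0,0.5,0],[5,0,0,0.5,0],[5,0,0,0.5,0],[5,0,0,0,0],[5,0,0,0,0],[5,0,0,0,0],[5,0,0,0,0],[5,0,0,0,0]]]'

```text
time: 23.75
eef_pos: [0.5222, 0.146, 0.0853]
ee_rot: [0.987, -0.158, -0.0, -0.0]
ft_force: [4.2, -1.5, -4.9]
width: 0.0113
gripper_force: 50.8
```

Request:
drive_tool --commands '[[[5,0,0,0.5,0],[5,0,0,0.5,0],[5,0,0,0,0],[5,0,0,0,0],[5,0,0,0,0],[5,0,0,0,0],[5,0,0,0,0],[5,0,0,0,0]]]'

```text
time: 24.75
eef_pos: [0.5222, 0.146, 0.0843]
ee_rot: [0.987, -0.158, -0.0, -0.0]
ft_force: [1.0, -0.5, -2.1]
width: 0.0113
gripper_force: 51.1
```

Request:
drive_tool --commands '[[[5,0,0,0.4,0],[5,0,0,0.4,0],[5,0,0,0,0],[5,0,0,0,0],[5,0,0,0,0],[5,0,0,0,0],[5,0,0,0,0],[5,0,0,0,0]]]'

```text
time: 25.75
eef_pos: [0.5223, 0.146, 0.0835]
ee_rot: [0.987, -0.158, -0.0, -0.0]
ft_force: [-0.2, 0.5, -1.1]
width: 0.011
gripper_force: 51.2
```

Request:
drive_tool --commands '[[[5,0,0,0.3,0],[5,0,0,0.2,0],[5,0,0,0,0],[5,0,0,0,0],[5,0,0,0,0],[5,0,0,0,0],[5,0,0,0,0],[5,0,0,0,0]]]'

```text
time: 26.75
eef_pos: [0.5223, 0.146, 0.083]
ee_rot: [0.987, -0.158, -0.0, -0.0]
ft_force: [0.6, 0.2, -0.6]
width: 0.0111
gripper_force: 51.2
```

The forces are back near zero, so the clip has snapped in. I'm releasing and withdrawing.

Request:
drive_tool --commands '[[[18,0,0,0,0],[22,0,0,0,0],[30,0,0,0,0],[30,0,0,0,0],[30,0,0,-5,0],[30,0,0,-15,0],[30,0,0,-25,0],[30,0,0,-25,0]]]'

```text
time: 27.75
eef_pos: [0.5223, 0.146, 0.1548]
ee_rot: [0.987, -0.158, 0.0, -0.0]
ft_force: [-0.6, -0.2, 0.2]
width: 0.0301
gripper_force: 0.0
```

Request:
drive_tool --commands '[[[30,0,0,-20,0],[30,-20,0,-20,0],[30,-20,0,0,0],[30,-20,0,0,0],[30,0,0,0,0],[30,0,0,0,0],[30,0,0,0,0],[30,0,0,0,0]]]'

```text
time: 28.75
eef_pos: [0.4655, 0.1646, 0.193]
ee_rot: [0.987, -0.159, 0.0, -0.0]
ft_force: [-0.8, -0.4, 0.3]
width: 0.0299
gripper_force: 0.0
```

Run:
```python
from h import *
c=cam("wrist");im=vision.capture("wrist");s=vision.capture("scene")
cs=cam("scene");q=w2px(cs,(.518,.146,.08)).astype(int);print(q)
a=im[60:260,150:350];b=s[max(q[0]-35,0):q[0]+35,q[1]-35:q[1]+35]
save("k.png",np.hstack([cv2.resize(a,(400,400),interpolation=3),cv2.resize(b,(400,400),interpolation=cv2.INTER_CUBIC)]))
yaw=np.radians(-18.2);ux=np.array([np.cos(yaw),np.sin(yaw),0])
o=np.array([.5177,.1461,0])
for n,x,z in(("top front",.017,.112),("top back",-.009,.112),("bot front",.017,.072),("bentend",.015,.038)):print(n,w2px(c,o+ux*x+[0,0,z]).round(1))
```

```text
[178 250]
top front [109.8 254.4]
top back [143.3 254.4]
bot front [110.2 254.4]
bentend [112.4 254.4]
```

View pics/k.png

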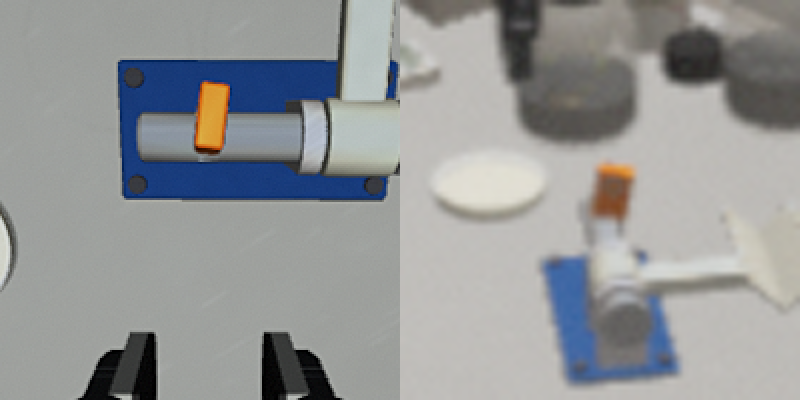

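The left half shows the tab standing over the hole, twisted a few degrees and slightly shifted along +x. The right half shows it upright on the pin. That was my tenth picture, so I'll check height and tilt numerically by fitting a box to the orange silhouette from two side views.

```bash
cat > snap.py <<'E'
import sys,pickle
from h import *
c=cam("wrist");im=vision.capture("wrist")
hsv=cv2.cvtColor(im,cv2.COLOR_RGB2HSV)
def big(m):
    n,l,s,ce=cv2.connectedComponentsWithStats(m);k=1+np.argmax(s[1:,4]);return l==k,s[k],ce[k]
o=cv2.inRange(hsv,(3,120,40),(24,255,255));o[310:]=0;o,so,ceo=big(o)
b,sb,_=big(cv2.inRange(hsv,(100,120,40),(125,255,255)))
pickle.dump((c,o,b,im),open(sys.argv[1],"wb"));print(telemetry.observe()["eef_pos"],so,ceo,sb)
E
python3 snap.py v0.pkl
```

```text
[0.46537726 0.16467915 0.19298429] [247 101  18  36 507] [255.40039448 118.14398422] [ 209   90  134   70 4508]
```

Request:
drive_tool --commands '[[[30,0,-30,0,0],[30,0,-30,0,0],[30,0,-30,0,0],[30,0,-20,0,0],[30,0,0,0,0],[30,0,0,0,0],[30,0,0,0,0],[30,0,0,0,0]]]'

```text
time: 29.9
eef_pos: [0.4997, 0.2689, 0.1932]
ee_rot: [0.987, -0.159, 0.0, -0.0]
ft_force: [0.4, 0.1, -0.6]
width: 0.0301
gripper_force: 0.0
```

```bash
python3 snap.py v1.pkl
cat > fit.py <<'E'
import pickle,sys
from h import *
from scipy.optimize import minimize
V=[pickle.load(open(f,"rb")) for f in sys.argv[1:]]
yaw=np.radians(-18.2);B=Ro.from_euler("z",yaw).as_matrix()
box=np.array([[x,y,z] for x in(-.009,.017) for y in(-.006,.006) for z in(0,.04)])
base=np.array([[x,y,.008] for x in(-.04,.04) for y in(-.06,.1)])
def fillp(c,X,bias):
    p=np.array([w2px(c,x) for x in X])[:,::-1]+bias
    m=np.zeros((384*4,512*4),np.uint8);h=cv2.convexHull(np.round(p*4+1.5).astype(np.int32));cv2.fillConvexPoly(m,h,255)
    return cv2.resize(m,(512,384),interpolation=cv2.INTER_AREA)/255.
H=np.array([.5177,.1461,0])
def cost(p):
    e=0;R=B@Ro.from_euler("zyx",[p[3],p[4],p[5]]).as_matrix()
    X=box@R.T+H+B@np.array([p[0],p[1],p[2]])
    for i,(c,o,b,im) in enumerate(V): e+=np.abs(fillp(c,X,[p[6+2*i],p[7+2*i]])-o).sum()
    return e
# bias per view from the base plate (fixed, known): outline rectangle
P0=H+B@np.array([0,-.047,0])
bias=[]
for c,o,b,im in V:
    cb=cv2.convexHull(np.argwhere(b)[:,::-1].astype(np.int32)); m=np.zeros((384,512),np.uint8);cv2.fillConvexPoly(m,cb,255);m=m/255.
    f=lambda q:np.abs(fillp(c,base@B.T+P0,q)-m).sum()
    r=min((minimize(f,s,method="Nelder-Mead",options=dict(initial_simplex=np.array(s)+[[0,0],[4,0],[0,4]])) for s in([0,0],[2,-3],[-2,3])),key=lambda r:r.fun)
    bias.append(r.x);print("bias px(col,row)",r.x.round(2),round(r.fun))
bias=np.array(bias).ravel()
g=lambda q:cost(np.r_[q,bias])
best=None
for z0 in(.072,.08):
  for pt in(0,.12,-.12):
    q0=np.array([0,0,z0,0,pt,0]);S=np.vstack([q0]+[q0+d for d in np.diag([.004,.004,.006,.1,.1,.1])])
    r=minimize(g,q0,method="Nelder-Mead",options=dict(initial_simplex=S,maxiter=900,xatol=1e-4,fatol=.2))
    if best is None or r.fun<best.fun:best=r
    print(round(r.fun,1),r.x.round(4))
q=best.x;R=Ro.from_euler("zyx",q[3:]).as_matrix()
print("orange px",[int(v[1].sum()) for v in V],"tip in bracket",(q[:3]+R@[0,0,-.045]).round(4)+[0,.047,0],"tilt",np.arccos(R[2,2]).round(3))
E
python3 fit.py v0.pkl v1.pkl
```

```text
[0.49972777 0.26895684 0.19314575] [365 101  38  36 900] [384.52555556 119.21555556] [ 302   90  132   70 5233]
bias px(col,row) [-0.89  0.46] 1176
bias px(col,row) [-0.86  0.38] 697
293.9 [ 0.0025 -0.0016  0.0702 -0.092   0.1142 -0.015 ]
377.5 [ 0.0024 -0.0008  0.0716  0.0015  0.1243  0.0069]
279.4 [ 0.0028 -0.0023  0.0694 -0.0943  0.1071 -0.0285]
347.1 [ 0.0029 -0.0011  0.0719 -0.035   0.0992  0.0014]
310.6 [ 0.0026 -0.0028  0.0695 -0.0276  0.1153 -0.0333]
301.9 [ 0.0033 -0.0029  0.0694 -0.0585  0.0886 -0.0463]
orange px [507, 900] tip in bracket [-0.002   0.0434  0.0247] tilt 0.111
```

The fit puts the tab's underside at about 70–72 mm, which is on the pin. The tilt is about 0.11 rad, inside the 0.2 limit, and the tip is at about 25–27 mm, within 2 mm of the pin's line. The gripper is clear, so I'm handing in.

```bash
python3 -c "
from station import env
print(env.sign_off())"
```

```text
the job is handed in; nothing more can be done
None
```

I put the clip through the pin's cross-hole, pressed it until the spring forces died away, released it and handed the job in; no verdict came back. The final camera fit, which is rough, put the tab on the pin with about 0.11 rad of tilt and the tip roughly 25 mm above the bench (allowed 24–30); I did not measure the bent leg's closure directly.

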